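# Snap the lid back on the pantry jar

## Robot

A 6-joint arm with a two-finger parallel gripper is mounted at the origin on the work surface. World frame = base frame: x ahead of the robot, y to its left, z up, the work surface at z = 0. Lengths are in mm, angles in rad, forces in N, time in s.
With the tool pointing down it reaches from about 350 to 775 mm from the base axis. Payload 5.5 kg.
Tool frame: the origin (TCP) lies midway between the tips of the shut fingers; the grasp point (between the pads) lies 19 mm behind it (robot.grip_point_offset is the distance from the TCP to the grasp point, in mm); z points along the fingers, y is the direction in which the jaws open and shut (so a half turn about z gives the same grasp; the last joint's range is limited). The gripper opens to 85 mm and grips with 20 to 120 N. Pads are 22 mm wide; open, the fingers measure 114 mm over their backs; the gripper's body (76 mm by 85 mm) begins 54 mm behind the grasp point. The pads swing forward as they close: fully open they stand 13 mm farther back than shut.
Start: joints at [-0.14, 0.313, 0.046, 1.304, 0, 1.431], TCP at [575.045, -0.016, 191.423] pointing down, gripper open.
Joint ranges: [-2.76, 2.76], [-0.86, 1.69], [-1.03, 1.26], [-2.2, 2.34], [-1.47, 1.5], [-3.14, 3.14]. Speed limits (rad/s): [2.57, 2.57, 3.14, 3.14, 3.14, 3.14].

## Interface

Orientations are given as a unit quaternion [w, x, y, z].
In Python, from cell import status, grab_frame, get_calibration, robot gives the robot as it stands. The module is installed in compiled form; this text tells all that it offers.
- The arm moves only by the shell command python3 -m handwheel 'ROWS' [FORCE]. ROWS is JSON, a list that holds one entry, the list of rows, each a list of 7 numbers: the shift along the tool's x, y, z in mm, then the turn, a rotation vector about the tool's x, y, z in degrees, then the closure, from 0 (fully open) to 1 (shut). In form: [[[tx, ty, tz, wx, wy, wz, fingers], ...]]. A call has 1 to 10 rows; each row shifts and turns the commanded pose from where the row before left it, along the tool's axes as they then stand; what a row does not reach is not made up. A row lasts 1/12 s, in which the tool goes at most 41.7 mm and 7.16 degrees, less where a joint would pass 70% of its speed; a pose out of reach is approached as far as the arm can. A call is refused whole if a number of a shift passes 41.7 or a number of a turn 7.16, either way. A call with a gripper value outside its range is refused whole. The fingers move at their own pace and stop on an object; FORCE is the grip in N (left out, the last holds). Time passes only in rows, so rows that do not move let the fingers close. It gives the time, the measured TCP pose, the force and the opening at its end, in the units of the state.
- status.read_state(): the state, without advancing time (a new reading comes with each control period).
- grab_frame(name): name is "scene" or "side" or "wrist"; returns the picture (420x560x3 uint8, blue, green, red); there is no depth.
- get_calibration(name): a dict with "fx", "fy", "cx", "cy" (pixels), "extrinsics" (4x4, takes a point from world to camera coordinates); the wrist camera has in their place "mount" (4x4, takes a point from camera to tool coordinates, whose origin is the TCP and whose axes are the flange's). Camera axes: x right, y up, looking along -z (the intrinsics and any distortion apply to the point x, -y, -z); pixel columns grow to the right and rows downward; lengths in mm; the calibration is good to about 2 mm. A picture is of the moment at which its call begins: read the wrist's pose just before it. get_calibration takes no time and is no camera call.
- robot.finish_job(): hands the job in, once; it reports no verdict.
The state is a dict: "t": time; "q": joint angles; "joint_vel": joint speeds; "effort": joint torques, N m; "eef_pos": TCP position; "orientation": TCP orientation; "wrist_force": force on the tool from outside, world axes, zero at the start; "wrist_torque": the same for the moment, N m; "gripper_width": finger opening in mm.
Only numpy, scipy, OpenCV 4.12 (cv2) and the standard library are available. Lean on these libraries where they do the work, as an engineer would, in place of code of your own. Each camera call takes 0.05 s, during which the arm holds its last target.

## Task

One of the three glass jars stands open: fetch its lid, the white one with the wooden knob lying loose on the counter, set it on the jar's neck and press it straight down until it clicks. Keep pressing after the click so that the orange seal under the lid stays well squeezed, and finish like that, still pushing the lid down: do not let go. Leave the open jar standing where it is, and do not disturb the other things.

Things in the scene. Friction and masses are not known exactly. Their poses are not given: they have to be found in the camera images.
- jar: the open glass jar of hazelnuts, loose, about 0.8 kg, upright: body 84 mm across and 92 mm high, shoulder up to 106 mm, then a neck 47 mm across with bevelled top. Four springy snap lugs stand out 4 mm round the neck, centred 118 mm up. Origin: centre of its underside, z up. The other two jars are the same but closed
- jar_rim (a point): centre of the top of the orange seal on the open jar's rim, on the jar's axis, 133 mm above the jar's underside
- lid: the jar's lid, loose, about 60 g, lying mouth down: white skirt with flat top, 60 mm across, 26 mm high, and on it a round beech knob 30 mm across, from 26 to 50 mm up. Its mouth is 50 mm across, 3 mm wider than the neck. Origin: centre of the lower edge, z up
- lid_knob (a point): centre of the top of the lid's knob, 50 mm above the lid's lower edge. Pushed down, the lid meets the lugs with its lower edge about 121 mm above the jar's underside, resists with up to 10 to 13 N, then about 5 mm lower gives way (the click: the lugs now pull it down) and lands on the seal at about 111 mm; pressing on squeezes the seal, down to 108 mm
- seal (a joint): how far the orange silicone seal on the jar's rim is squeezed down, in m: 0 free, about 0.0005 or less with the lid clicked on but not pressed, 0.003 squeezed flat; it takes about 5 N of push per mm, so 10 N gives 2 mm
- sweets_jar: bystander: closed jar of coloured sweets, 84 mm across, 161 mm high with its lid, same white lid and knob; origin centre of underside
- chickpea_jar: bystander: closed jar of pale chickpeas, same size and lid; origin centre of underside
- wide_lid: bystander: blue lid of some other container, 92 mm across, 18 mm high with a small blue knob to 30 mm; origin centre of underside
- scoop: bystander: steel scoop, cup 42 mm across and 26 mm high at its origin, flat handle reaching 105 mm towards its -x
- tomato_tin: bystander: red food tin, 75 mm across, 110 mm high; origin centre of underside
- cracker_carton: bystander: red carton, 60 x 130 x 190 mm, the 130 along its y; origin centre of underside
- spice_shaker: bystander: brown-red spice shaker with black top, 44 mm across, 100 mm high; origin centre of underside
Not all that is in view belongs to the job. Several things look just like the lid: the one meant starts farthest from the robot's base.

How it is judged:
By the outcome, as a careful person would: the job done as asked, in the order asked, and still so for the second after the job is handed in, while the arm keeps its last pose, push and grip.
It also fails if it takes over 45 s, if anything falls off the work surface, if the arm or the gripper's body presses on something with over 40 N, if the wrist force passes 120 N, or if a joint passes its speed limit or range.

## Working session

There is one attempt and no reset: what is moved stays moved. The work goes in short steps, Python scripts to look and compute and a shell command to move; the robot and the scene stay as the last step left them, time stands still between calls to the robot, and variables do not carry over. Pictures are saved under pics/ and viewed, and the job is handed in when it is done.

```bash
mkdir -p pics
python3 - <<'E'
from cell import status, grab_frame, get_calibration, robot
import cv2, numpy as np
for n in ("scene","side","wrist"):
    cv2.imwrite(f"pics/{n}0.png",grab_frame(n))
    c=get_calibration(n); print(n,{k:(np.round(v,3).tolist()) for k,v in c.items()})
s=status.read_state(); print(s); print(robot.grip_point_offset)
E
```

```text
scene {'fx': 455.24, 'fy': 455.24, 'cx': 277.384, 'cy': 206.162, 'extrinsics': [[0.729, 0.684, -0.021, -295.047], [-0.358, 0.407, 0.841, 64.489], [0.583, -0.606, 0.541, -1411.966], [0.0, 0.0, 0.0, 1.0]]}
side {'fx': 434.842, 'fy': 434.842, 'cx': 279.157, 'cy': 208.624, 'extrinsics': [[0.987, -0.158, -0.013, -405.651], [0.095, 0.527, 0.844, -96.626], [-0.127, -0.835, 0.536, -1266.297], [0.0, 0.0, 0.0, 1.0]]}
wrist {'fx': 362.987, 'fy': 362.987, 'cx': 281.483, 'cy': 206.789, 'mount': [[-0.001, 0.952, 0.306, 79.173], [1.0, 0.001, 0.001, -0.387], [0.0, 0.306, -0.952, -182.766], [0.0, 0.0, 0.0, 1.0]]}
{'t': 0.15, 'q': array([-1.39616227e-01,  3.13873345e-01,  4.52338202e-02,  1.30361088e+00,
       -1.15200684e-05,  1.43120165e+00]), 'joint_vel': array([-0.00052572, -0.00441786,  0.00451429,  0.00013849, -0.00057697,
        0.00011638]), 'effort': array([ 1.76330479e-03, -4.81067133e+01,  2.98815805e+01,  1.39078675e-02,
       -1.10673584e-04, -5.56924022e-05]), 'eef_pos': array([5.74551665e+02, 4.00895144e-02, 1.90685400e+02]), 'orientation': array([-5.77162635e-04,  7.07114212e-01,  7.07098977e-01, -4.42154601e-04]), 'wrist_force': array([-0.16154885, -0.04091166, -1.01011161]), 'wrist_torque': array([ 0.05048026, -0.03844252, -0.03523169]), 'gripper_width': 85.30857644612446}
18.700000000000003
```

View pics/scene0.png

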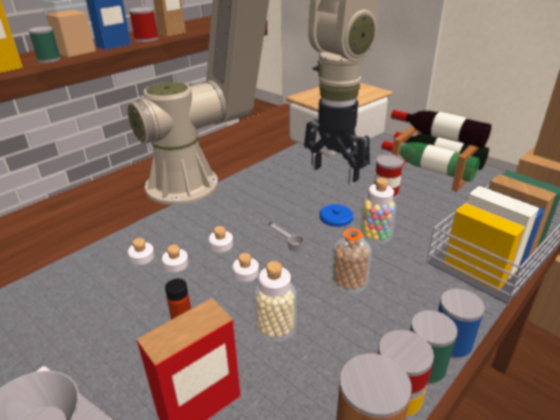

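View pics/side0.png

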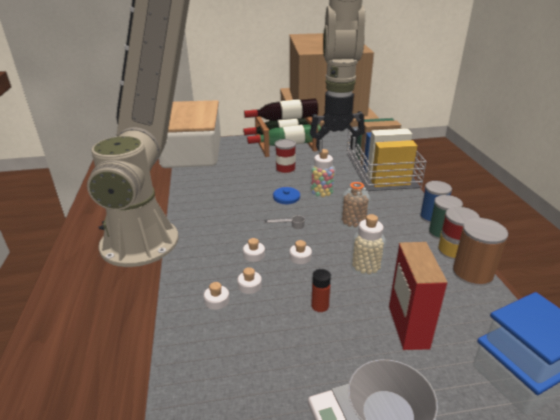

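View pics/wrist0.png

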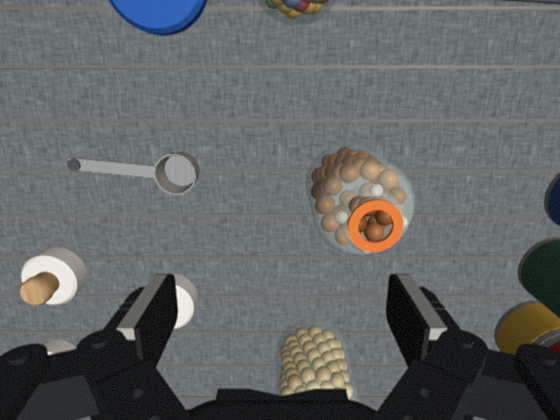

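The open jar shows its orange ring at scene (352,236) and side (357,188). There are four loose lids. The candidates farthest from the base are at scene (246,266) and side (301,250), with the chickpea jar's lid close by. Next I'll measure all of them.

```bash
cat > h.py <<'E'
from cell import status, grab_frame, get_calibration, robot
import cv2, numpy as np
from scipy.spatial.transform import Rotation as R
def ray(n,u,v,st=None):
    c=get_calibration(n)
    k=c.get("distortion",c.get("dist"))
    d=np.array([(u-c['cx'])/c['fx'],-(v-c['cy'])/c['fy'],-1.])
    if n=="wrist":
        s=st or status.read_state(); q=s['orientation']
        T=np.eye(4);T[:3,:3]=R.from_quat([q[1],q[2],q[3],q[0]]).as_matrix();T[:3,3]=s['eef_pos']
        M=T@np.array(c['mount'])
    else: M=np.linalg.inv(np.array(c['extrinsics']))
    return M[:3,3],M[:3,:3]@d
def plane(n,u,v,z,st=None):
    o,d=ray(n,u,v,st); return o+d*(z-o[2])/d[2]
def tri(*rays):
    A=np.zeros((3,3));b=np.zeros(3)
    for o,d in rays:
        d=d/np.linalg.norm(d);P=np.eye(3)-np.outer(d,d);A+=P;b+=P@o
    p=np.linalg.solve(A,b)
    res=[np.linalg.norm(np.cross(p-o,d/np.linalg.norm(d))) for o,d in rays]
    return p,res
def blobs(m,a=15):
    n,l,s,c=cv2.connectedComponentsWithStats(m.astype(np.uint8))
    return [(c[i].round(1).tolist(),s[i].tolist()) for i in range(1,n) if s[i][4]>=a]
E
python3 - <<'E'
from h import *
print({n:list(get_calibration(n)) for n in("scene","wrist")})
for n,(x0,y0,x1,y1) in (("scene",(120,170,420,300)),("side",(190,140,400,310)),("wrist",(0,100,450,330))):
    im=cv2.imread(f"pics/{n}0.png");hsv=cv2.cvtColor(im,cv2.COLOR_BGR2HSV)
    h,s,v=[hsv[...,i].astype(int) for i in range(3)]
    roi=np.zeros(h.shape,bool);roi[y0:y1,x0:x1]=1
    wood=(h>=5)&(h<=20)&(s>80)&(s<190)&(v>120)&roi
    orange=(h>=3)&(h<=14)&(s>205)&(v>150)&roi
    white=(s<35)&(v>190)&roi
    for nm,m in(("wood",wood),("orange",orange),("white",white)):
        print(n,nm)
        for b in blobs(m,25):
            z={"wood":38,"orange":131,"white":20}[nm]
            print("  ",b,plane(n,*b[0],z).round(0) )
E
```

```text
{'scene': ['fx', 'fy', 'cx', 'cy', 'extrinsics'], 'wrist': ['fx', 'fy', 'cx', 'cy', 'mount']}
scene wood
   ([123.9, 171.9], [120, 170, 11, 6, 27]) [-148. -106.   38.]
   ([133.3, 179.3], [120, 170, 31, 20, 150]) [ -85. -112.   38.]
   ([224.8, 173.6], [211, 170, 30, 11, 148]) [98. 93. 38.]
   ([381.5, 182.8], [376, 176, 12, 15, 145]) [486. 357.  38.]
   ([124.9, 224.1], [120, 219, 13, 11, 47]) [ 107. -256.   38.]
   ([369.1, 226.2], [363, 219, 15, 13, 51]) [581. 150.  38.]
   ([219.4, 231.8], [214, 226, 12, 13, 123]) [ 316. -116.   38.]
   ([352.9, 238.3], [343, 228, 21, 21, 136]) [580.  82.  38.]
   ([352.9, 233.4], [347, 231, 12, 6, 42]) [568.  98.  38.]
   ([138.7, 243.7], [132, 238, 13, 13, 135]) [ 207. -279.   38.]
   ([173.1, 250.6], [167, 244, 13, 14, 136]) [ 292. -239.   38.]
   ([352.0, 267.8], [335, 245, 33, 44, 857]) [642.  -9.  38.]
   ([244.5, 259.3], [238, 253, 13, 14, 144]) [ 441. -148.   38.]
   ([273.7, 269.2], [266, 261, 16, 18, 224]) [ 515. -129.   38.]
scene orange
   ([352.4, 235.2], [345, 230, 17, 10, 65]) [640. -16. 131.]
scene white
   ([382.2, 193.1], [369, 
[... 1597 characters left out ...]
1.7, 177.7], [386, 171, 11, 14, 81]) [678.   0.  38.]
   ([334.0, 184.6], [328, 177, 13, 16, 142]) [624.  -6.  38.]
   ([326.7, 204.1], [320, 197, 14, 15, 152]) [617. -26.  38.]
   ([374.9, 224.5], [348, 197, 56, 55, 1711]) [666. -47.  38.]
   ([330.3, 223.5], [324, 216, 15, 15, 153]) [622. -46.  38.]
   ([341.9, 238.3], [338, 232, 10, 12, 55]) [634. -62.  38.]
   ([36.7, 289.7], [20, 273, 37, 32, 731]) [ 317. -120.   38.]
wrist orange
wrist white
   ([377.6, 189.9], [373, 185, 10, 10, 72]) [671. -16.  20.]
   ([404.8, 221.0], [403, 217, 5, 9, 28]) [701. -50.  20.]
   ([52.7, 275.9], [21, 256, 56, 48, 1311]) [ 324. -113.   20.]
   ([183.5, 306.7], [175, 285, 19, 43, 512]) [ 464. -152.   20.]
```

```bash
python3 - <<'E'
from h import *
print("lid knob",tri(ray("scene",244.5,259.3),ray("side",300.1,245.2)))
print("chick knob",tri(ray("scene",273.7,269.2),ray("side",370.8,219.2)))
print("sweets knob",tri(ray("scene",381.5,182.8),ray("side",323.9,153.0)))
print("rim", plane("wrist",374.9,224.5,132), tri(ray("scene",352.4,235.2),ray("side",356.8,185.8),ray("wrist",374.9,224.5)))
E
python3 -m handwheel '[[[-29.6,-26.2,0,0,0,0,0],[-29.6,-26.2,0,0,0,0,0],[-29.6,-26.2,0,0,0,0,0],[-29.6,-26.2,0,0,0,0,0],[-29.6,-26.2,0,0,0,0,0],[0,0,0,0,0,0,0],[0,0,0,0,0,0,0]]]' 60
python3 - <<'E'
from h import *
s=status.read_state();im=grab_frame("wrist");cv2.imwrite("pics/w1.png",im)
hsv=cv2.cvtColor(im,cv2.COLOR_BGR2HSV);h,sa,v=[hsv[...,i].astype(int) for i in range(3)]
for nm,m,z in(("wood",(h>=5)&(h<=20)&(sa>80)&(sa<190)&(v>100),50),("white",(sa<35)&(v>190),26)):
    for b in blobs(m,150): print(nm,b,plane("wrist",*b[0],z,s).round(1))
E
```

```text
lid knob (array([ 444.51280231, -151.00392522,   41.40325618]), [np.float64(0.09779146869463237), np.float64(0.09779146869452532)])
chick knob (array([ 607.66298654, -221.53301907,  151.85698994]), [np.float64(1.1184990968599788), np.float64(1.118499096859992)])
sweets knob (array([586.97562376, 175.09377223, 153.36994471]), [np.float64(1.452536446220933), np.float64(1.4525364462208554)])
rim [640.17908987 -11.53661677 132.        ] (array([639.72897932, -13.30258037, 129.14723949]), [np.float64(1.364365361239164), np.float64(0.18707439588388), np.float64(1.408119913179986)])
t: 0.73
eef_pos: [442.8, -149.4, 191.4]
orientation: [-0.0, 0.709, 0.706, 0.0]
wrist_force: [0.2, 1.2, 0.4]
gripper_width: 85.4
wood ([531.2, 34.7], [516, 17, 31, 37, 547]) [646.1 -28.3  50. ]
wood ([148.3, 144.4], [131, 129, 36, 33, 903]) [ 324.  -115.5   50. ]
wood ([285.5, 178.8], [271, 163, 30, 32, 755]) [ 445.9 -147.5   50. ]
wood ([138.9, 265.6], [123, 250, 33, 32, 765]) [ 300.6 -234.8   50. ]
wood ([63.5, 299.8], [46, 284, 37, 32, 779]) [ 218.7 -273.1   50. ]
wood ([524.4, 314.6], [505, 287, 41, 48, 1283]) [ 693.3 -293.    50. ]
white ([159.7, 137.9], [126, 110, 61, 61, 1893]) [ 326.7 -112.8   26. ]
white ([286.5, 169.7], [258, 144, 58, 58, 1805]) [ 447.1 -144.1   26. ]
white ([148.5, 250.4], [118, 232, 56, 51, 1255]) [ 302.4 -229.4   26. ]
white ([501.7, 290.2], [469, 263, 75, 69, 2409]) [ 681.  -278.5   26. ]
white ([76.5, 286.3], [46, 267, 55, 47, 1252]) [ 219.4 -271.5   26. ]
```

View pics/w1.png

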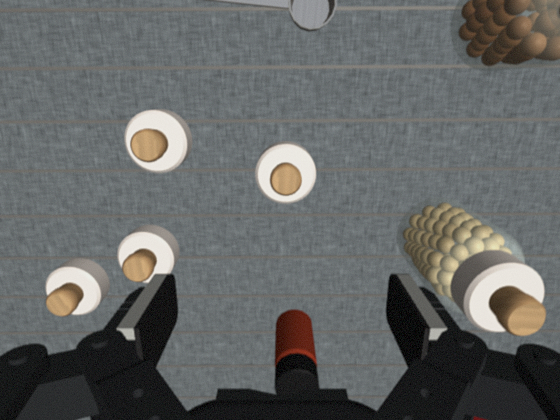

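The wrist view shows the target lid at (286,173), with its knob top at about (446,-148). The side and scene views agree to within 3 mm. It is 467 mm from the base; the others are at 337–377 mm, so this is the right one. The rim is at about (640,-12). Going down to the knob now.

```bash
python3 -m handwheel '[[[0.9,2.7,40,0,0,0,0],[0,0,40,0,0,0,0],[0,0,40,0,0,0,0],[0,0,25,0,0,0,0],[0,0,16,0,0,0,0],[0,0,0,0,0,0,0],[0,0,0,0,0,0,0]]]' 60
python3 - <<'E'
from h import *
for n in("wrist","side"):
    im=grab_frame(n)
    if n=="side": im=cv2.resize(im[190:290,240:400],None,fx=4,fy=4)
    cv2.imwrite(f"pics/{n}2.png",im)
print(status.read_state()['eef_pos'])
E
```

```text
t: 1.37
eef_pos: [446.7, -145.7, 29.7]
orientation: [-0.001, 0.706, 0.708, -0.0]
wrist_force: [-0.3, -0.1, -0.6]
gripper_width: 85.4
[ 448.29934519 -147.02352977   31.55595045]
```

View pics/wrist2.png

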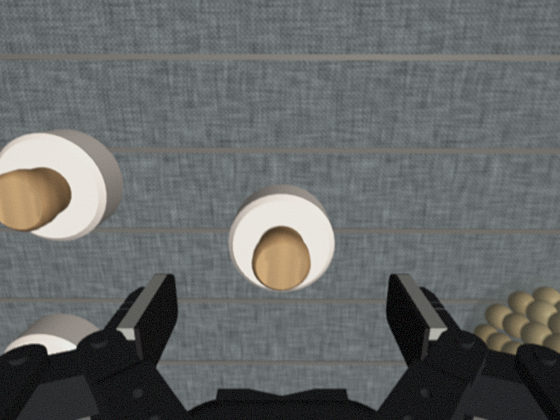

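View pics/side2.png

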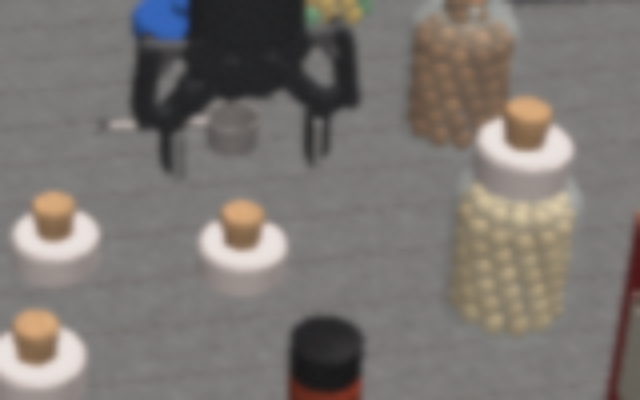

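The wrist view shows the knob at (281,258) between the fingers, but the side view puts the fingertips at about (301,232), higher than I expected. I'll check that before closing.

Run:
```python
from h import *
def proj(n,p,s=None):
    c=get_calibration(n)
    if n=="wrist":
        q=np.linalg.inv(np.array(c['mount']))@np.r_[p,1]
    else: q=np.array(c['extrinsics'])@np.r_[p,1]
    return [round(c['cx']+c['fx']*q[0]/-q[2],1),round(c['cy']-c['fy']*q[1]/-q[2],1)]
for n in("scene","side"):
    print(n,"start tips",[proj(n,[575+d,0,204]) for d in(-43,43)])
    print(n,"now tips",[proj(n,[447+d,-147,43]) for d in(-43,43)], "knobtop",proj(n,[446,-148,50]))
for z in(0,-13,-30,-50): print("wrist tool z",z,[proj("wrist",[x,43,z]) for x in(-11,11)])
s=status.read_state();print(s['eef_pos'],s['q'],s['orientation'])
im=grab_frame("scene");cv2.imwrite("pics/scene2.png",cv2.resize(im[150:330,130:370],None,fx=3,fy=3))
im=grab_frame("side");cv2.imwrite("pics/side3.png",cv2.resize(im[140:300,200:420],None,fx=3,fy=3))
```

```text
scene start tips [[np.float64(318.1), np.float64(185.2)], [np.float64(350.6), np.float64(199.0)]]
scene now tips [[np.float64(233.8), np.float64(250.5)], [np.float64(259.8), np.float64(266.5)]] knobtop [np.float64(245.7), np.float64(256.0)]
side start tips [[np.float64(320.7), np.float64(163.8)], [np.float64(350.2), np.float64(161.3)]]
side now tips [[np.float64(285.1), np.float64(245.5)], [np.float64(316.2), np.float64(242.1)]] knobtop [np.float64(300.5), np.float64(242.0)]
wrist tool z 0 [[np.float64(359.9), np.float64(260.7)], [np.float64(362.6), np.float64(223.5)]]
wrist tool z -13 [[np.float64(365.0), np.float64(271.9)], [np.float64(368.0), np.float64(232.6)]]
wrist tool z -30 [[np.float64(372.8), np.float64(288.8)], [np.float64(376.5), np.float64(246.4)]]
wrist tool z -50 [[np.float64(384.1), np.float64(313.4)], [np.float64(388.7), np.float64(266.6)]]
[ 448.29934519 -147.02352977   31.55595045] [-4.87410692e-01  2.29530276e-01 -4.83892017e-01  8.55371844e-01
  1.58641798e-04  1.08194522e+00] [9.33953451e-04 7.06596921e-01 7.07615561e-01 3.69070960e-04]
```

View pics/scene2.png

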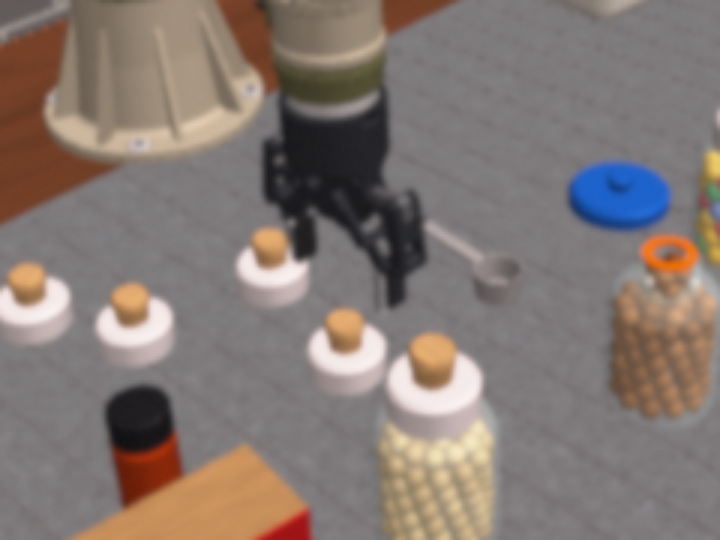

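View pics/side3.png

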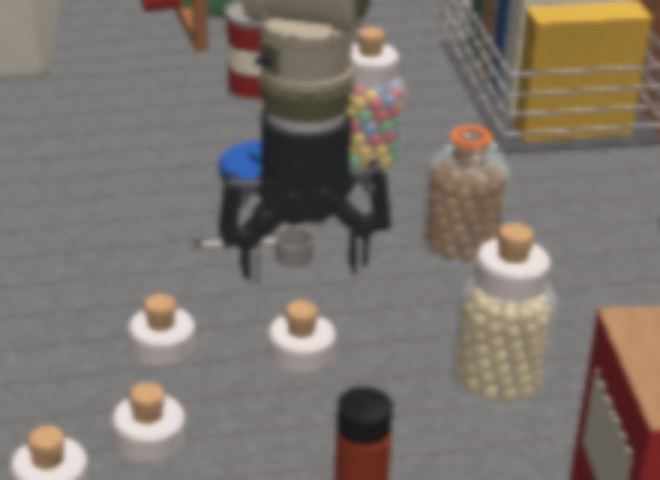

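```bash
python3 - <<'E'
from h import *
print(tri(ray("scene",230,233),ray("side",281.7,231.7)))
print(tri(ray("scene",262,250),ray("side",318,229)))
E
python3 -m handwheel '[[[0,0,0,0,0,0,0.3],[0,0,0,0,0,0,0.5],[0,0,0,0,0,0,0.6],[0,0,0,0,0,0,0.6],[0,0,0,0,0,0,0.6]]]' 25
python3 - <<'E'
from h import *
cv2.imwrite("pics/w4.png",grab_frame("wrist"))
im=grab_frame("side");cv2.imwrite("pics/side4.png",cv2.resize(im[140:300,200:420],None,fx=3,fy=3))
E
```

```text
(array([ 395.32290718, -146.38951656,   89.12272178]), [np.float64(0.0003642383878851379), np.float64(0.00036423838781517946)])
(array([ 493.61905603, -142.18766207,   85.64888643]), [np.float64(2.52149231383957), np.float64(2.5214923138396137)])
t: 1.98
eef_pos: [446.8, -147.2, 30.6]
orientation: [0.0, 0.707, 0.707, 0.0]
wrist_force: [0.1, -1.3, 0.1]
gripper_width: 34.6
```

View pics/w4.png

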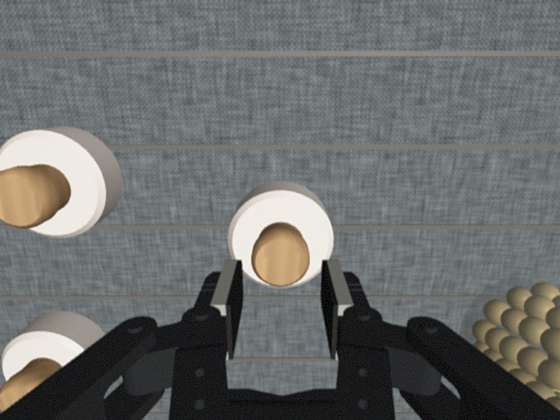

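View pics/side4.png

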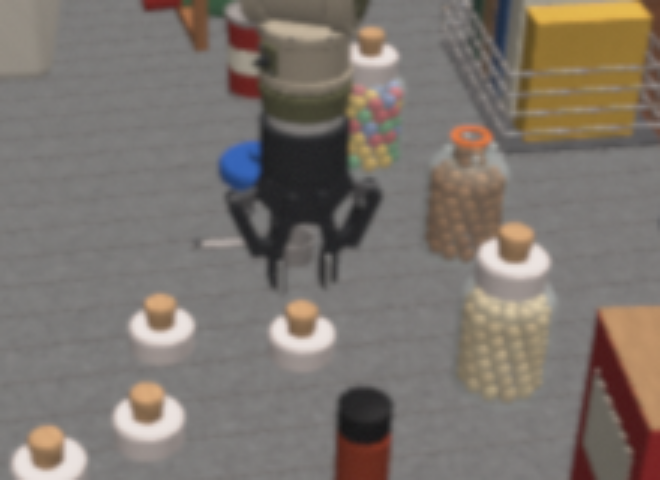

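The wrist, side and scene views all agree: the real fingertips are about 45 mm behind the reported TCP. At reported z=30 they sit at z≈75, above the knob. I'll trust the pictures and descend in steps with the fingers half open.

```bash
python3 -m handwheel '[[[0,0,0,0,0,0,0.35],[-1,0,10,0,0,0,0.35],[0,-1,12,0,0,0,0.35],[0,0,10,0,0,0,0.35],[0,0,0,0,0,0,0.35]]]' 25
cat > look.py <<'E'
from h import *
import sys
k=sys.argv[1]
s=status.read_state();w=grab_frame("wrist");cv2.imwrite(f"pics/w{k}.png",w)
a=grab_frame("side");b=grab_frame("scene")
x0,y0,x1,y1=map(int,sys.argv[2:6]); u0,v0,u1,v1=map(int,sys.argv[6:10])
A=cv2.resize(a[y0:y1,x0:x1],(400,int(400*(y1-y0)/(x1-x0))),interpolation=cv2.INTER_CUBIC)
B=cv2.resize(b[v0:v1,u0:u1],(400,int(400*(v1-v0)/(u1-u0))),interpolation=cv2.INTER_CUBIC)
H=max(len(A),len(B));o=np.zeros((H,800,3),np.uint8);o[:len(A),:400]=A;o[:len(B),400:]=B
cv2.imwrite(f"pics/s{k}.png",o)
print(s['eef_pos'].round(1),s['wrist_force'].round(1),round(s['gripper_width'],1))
E
python3 look.py 5 260 200 340 280 200 210 290 300
```

```text
t: 2.5
eef_pos: [443.9, -147.3, -3.9]
orientation: [-0.002, 0.707, 0.707, -0.001]
wrist_force: [-0.6, 0.5, -0.7]
gripper_width: 55.4
[ 443.9 -147.3   -3.9] [-0.6  0.5 -0.7] 55.4
```

View pics/w5.png

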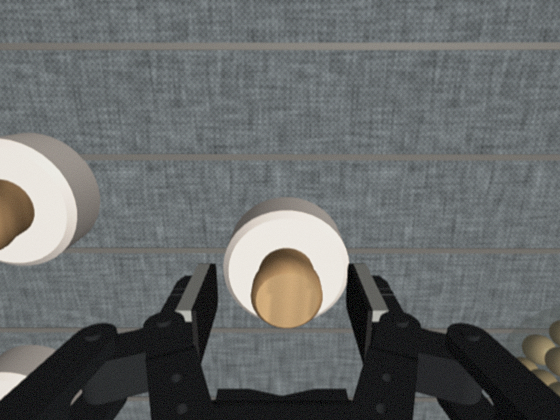

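View pics/s5.png

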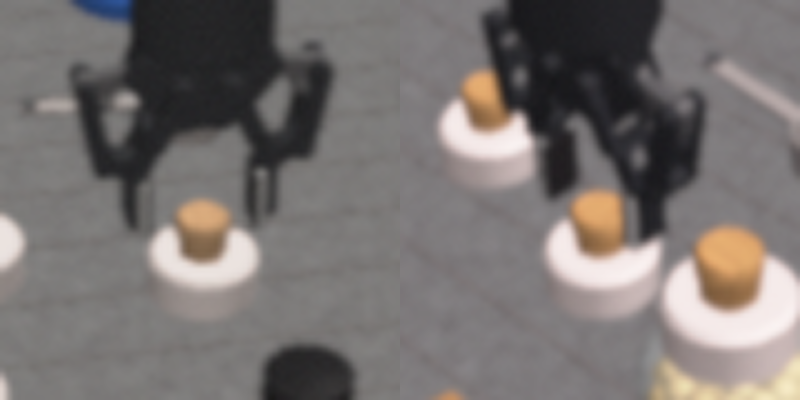

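Run:
```python
from h import *
print("L",tri(ray("scene",236,253.9),ray("side",286,245.6)))
print("R",tri(ray("scene",256,263.5),ray("side",311.6,244.4)))
print("knobtop",tri(ray("scene",200+200*90/400,210+205*90/400),ray("side",260+203/5,200+211/5)))
```

```text
L (array([ 408.06308427, -143.58303959,   36.36537913]), [np.float64(2.6347434577417133), np.float64(2.6347434577415036)])
R (array([ 476.21385167, -146.49555457,   40.06789178]), [np.float64(2.9018008588771655), np.float64(2.90180085887715)])
knobtop (array([ 445.91605046, -150.0381723 ,   50.71983317]), [np.float64(0.006651635022413318), np.float64(0.006651635022394859)])
```

Tips at z≈38 and knob top at z≈51, so I'll lower about 5 mm, shift by 2 mm and grip.

```bash
python3 -m handwheel '[[[-2,1,4.5,0,0,0,0.35],[0,0,0,0,0,0,0.5],[0,0,0,0,0,0,0.6],[0,0,0,0,0,0,0.7],[0,0,0,0,0,0,0.8],[0,0,0,0,0,0,0.9],[0,0,0,0,0,0,1]]]' 60
python3 look.py 6 260 200 340 280 200 210 290 300
```

```text
t: 3.23
eef_pos: [447.1, -150.4, -5.6]
orientation: [0.0, 0.707, 0.707, 0.0]
wrist_force: [-1.5, 0.3, 4.5]
gripper_width: 27.5
[ 447.1 -150.4   -5.6] [-1.5  0.3  4.5] 27.5
```

View pics/w6.png

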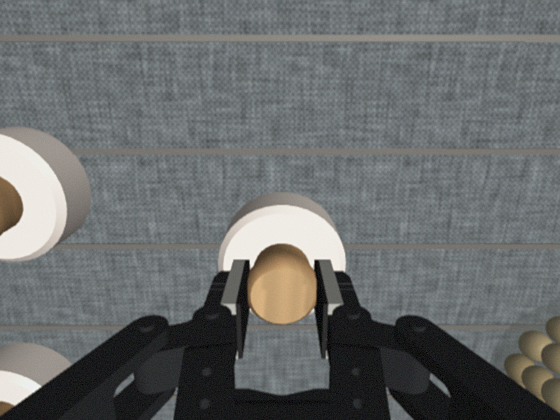

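View pics/s6.png

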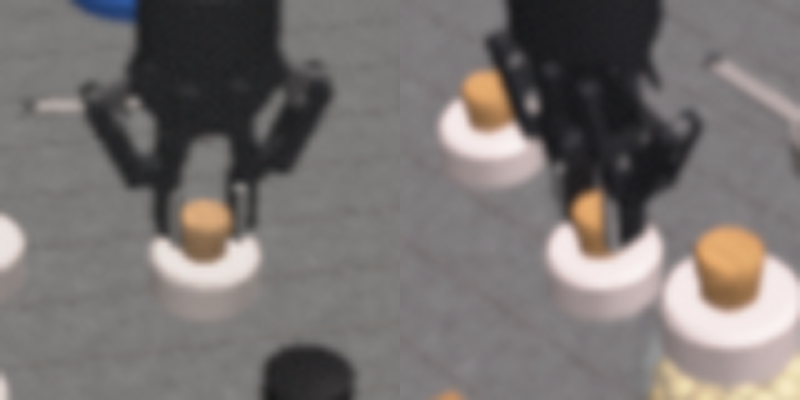

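```bash
python3 -m handwheel '[[[0,0,-8,0,0,0,1],[0,0,-20,0,0,0,1],[0,0,-35,0,0,0,1],[0,0,-40,0,0,0,1],[0,0,-40,0,0,0,1],[0,0,-25,0,0,0,1],[0,0,0,0,0,0,1],[0,0,0,0,0,0,1]]]' 60
python3 look.py 7 260 140 360 260 200 150 320 290
python3 - <<'E'
from h import *
w=cv2.imread("pics/w7.png")
E
```

```text
t: 4.05
eef_pos: [447.9, -150.6, 163.7]
orientation: [0.002, 0.707, 0.707, 0.001]
wrist_force: [-0.5, 0.6, -0.9]
gripper_width: 27.6
[ 447.9 -150.6  163.7] [-0.5  0.6 -0.9] 27.6
```

View pics/w7.png

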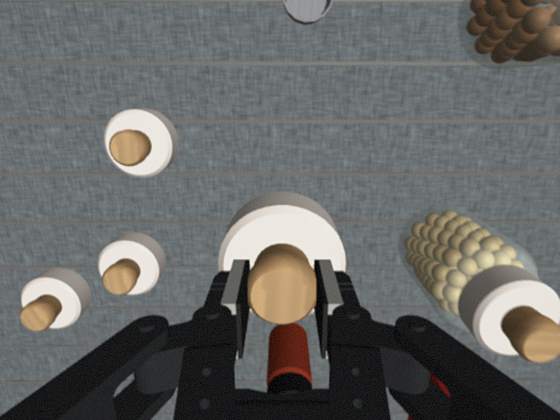

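View pics/s7.png

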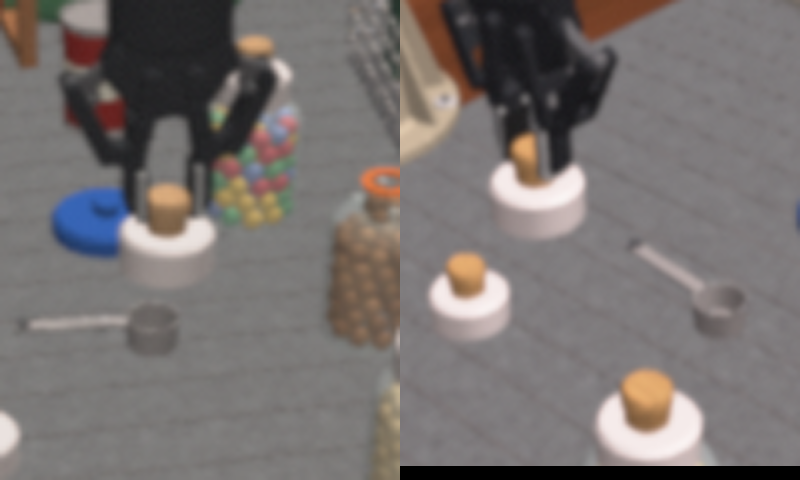

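The lid is held level, in view at wrist (283,255). Next I'll move toward the jar and stop short of it, so the lid and the ring appear in the same wrist picture.

```bash
python3 -m handwheel '[[[6,20,-5,0,0,0,1],[12,38,-5,0,0,0,1],[12,38,0,0,0,0,1],[12,38,0,0,0,0,1],[12,38,0,0,0,0,1],[6,20,0,0,0,0,1],[0,0,0,0,0,0,1],[0,0,0,0,0,0,1],[0,0,0,0,0,0,1]]]' 60
python3 look.py 8 260 100 420 260 240 120 400 300
```

```text
t: 4.95
eef_pos: [637.1, -89.9, 170.0]
orientation: [-0.002, 0.707, 0.707, -0.001]
wrist_force: [0.3, -0.5, -0.5]
gripper_width: 27.7
[637.1 -89.9 170. ] [ 0.3 -0.5 -0.5] 27.7
```

View pics/w8.png

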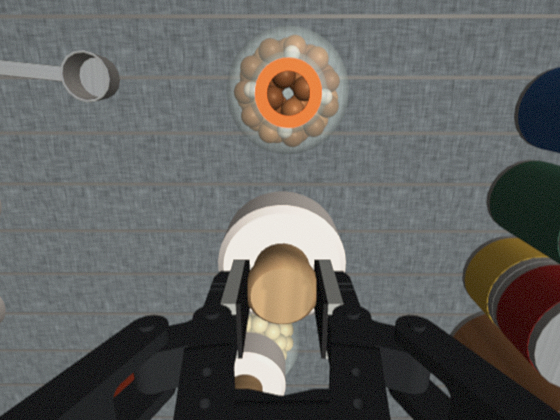

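View pics/s8.png

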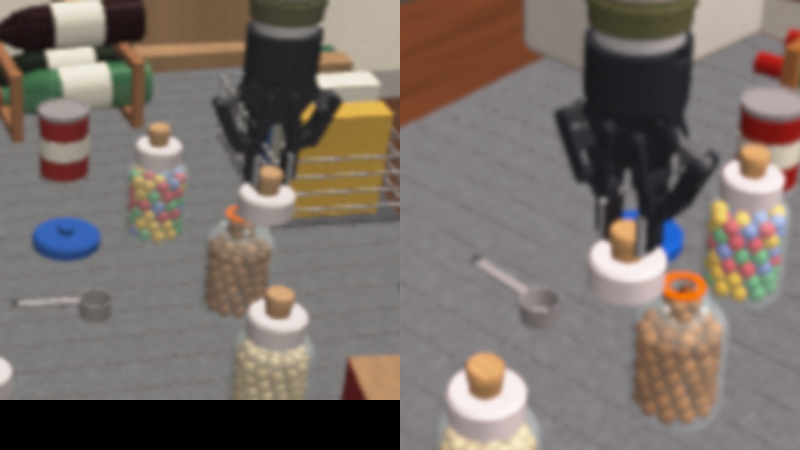

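```bash
cat > meas.py <<'E'
from h import *
from scipy.optimize import least_squares
import sys
def fit(P):
    f=lambda p:np.hypot(P[:,0]-p[0],P[:,1]-p[1])-p[2]
    r=least_squares(f,[*P.mean(0),30],loss='soft_l1'); return r.x.round(2),np.abs(r.fun).mean().round(2)
def run(w,s,lidz,ring=True):
    hsv=cv2.cvtColor(w,cv2.COLOR_BGR2HSV);h,sa,v=[hsv[...,i].astype(int) for i in range(3)]
    if ring:
        m=((h>=3)&(h<=16)&(sa>195)&(v>150));m[190:]=0
        c=max(cv2.findContours(m.astype(np.uint8),0,1)[0],key=cv2.contourArea)[:,0]
        print("ring px",cv2.minEnclosingCircle(c))
        print("ring",fit(np.array([plane("wrist",*p,133,s)[:2] for p in c])))
    m=(sa<40)&(v>205);m[:195]=0;m[290:]=0;m[:,:200]=0;m[:,370:]=0
    pts=[]
    for u in range(222,345):
        col=np.where(m[:,u])[0]
        if len(col)>3 and col[0]<262: pts.append((u,col[0]-.5))
    for v_ in range(215,258):
        r=np.where(m[v_])[0]
        if len(r): pts+=[(r[0]-.5,v_),(r[-1]+.5,v_)]
    print("lidtop",fit(np.array([plane("wrist",*p,lidz+26,s)[:2] for p in pts])))
    m=(h>=8)&(h<=22)&(sa>70)&(v>90);m[:235]=0;m[330:]=0;m[:,:245]=0;m[:,322:]=0
    b=max(blobs(m,200),key=lambda b:b[1][4]);print("knob",b)
if __name__=="__main__":
    s=status.read_state();w=grab_frame("wrist");print(s['eef_pos'].round(1));run(w,s,s['eef_pos'][2]+6)
E
python3 meas.py
```

```text
[637.5 -90.5 171.8]Traceback (most recent call last):
  File "meas.py", line 26, in <module>
    s=status.read_state();w=grab_frame("wrist");print(s['eef_pos'].round(1));run(w,s,s['eef_pos'][2]+6)
                                                                             ~~~^^^^^^^^^^^^^^^^^^^^^^^
  File "meas.py", line 11, in run
    c=max(cv2.findContours(m.astype(np.uint8),0,1)[0],key=cv2.contourArea)[:,0]
      ~~~^^^^^^^^^^^^^^^^^^^^^^^^^^^^^^^^^^^^^^^^^^^^^^^^^^^^^^^^^^^^^^^^^
ValueError: max() iterable argument is empty
```

```bash
python3 - <<'E'
import cv2
w=cv2.imread("pics/w8.png");h=cv2.cvtColor(w,cv2.COLOR_BGR2HSV);print(h[92,262],h[92,314],h[65,288],h[120,288],h[92,240],h[75,272],h[100,293])
print(h[215,283],h[203,283],h[198,283],h[240,225],h[260,222])
E
sed -i 's/(h>=3)&(h<=16)&(sa>195)&(v>150)/(h>=3)\&(h<=16)\&(sa>178)\&(v>200)/' meas.py; python3 meas.py
```

```text
[ 12 181 234] [ 12 179 232] [ 12 183 233] [ 12 184 233] [ 14  85 141] [ 12 181 235] [ 12 161 149]
[ 16  12 238] [ 14  25 134] [ 15  23 136] [ 16  23 186] [ 12  22 171]
[637.7 -90.6 172.2]
ring px ((286.6900939941406, 90.9376220703125), 33.6793212890625)
ring (array([640.27, -12.31,  18.51]), np.float64(0.14))
lidtop (array([638.24, -86.12,  27.3 ]), np.float64(0.37))
knob ([282.5, 286.4], [248, 244, 69, 82, 4219])
```

Run:
```python
from h import *
from meas import fit
q=np.array([0,.70711,.70711,0])
for n,e,cx,cy in (("w1",(442.8,-149.4,191.2),286,173),("wrist2",(446.8,-147,30.6),282,235),("w4",(446.8,-147.2,30.6),281,235),("w5",(444.5,-147.8,-2.5),287,250)):
    w=cv2.imread(f"pics/{n}.png");s=dict(orientation=q,eef_pos=np.array(e))
    h=cv2.cvtColor(w,cv2.COLOR_BGR2HSV)
    m=((h[...,1]<40)&(h[...,2]>205)).astype(np.uint8)
    c=[c for c in cv2.findContours(m,0,1)[0] if cv2.pointPolygonTest(cv2.convexHull(c),(cx,cy),False)>=0 and cv2.contourArea(c)>500]
    c=max(c,key=cv2.contourArea); c=cv2.convexHull(c)[:,0]
    c=c[c[:,1]<cy+ (100 if n=="w1" else 20)]
    print(n,e,fit(np.array([plane("wrist",*p,26,s)[:2] for p in c])))
```

```text
w1 (442.8, -149.4, 191.2) (array([ 446.74, -147.55,   28.33]), np.float64(0.22))
wrist2 (446.8, -147, 30.6) (array([ 447.09, -148.98,   28.01]), np.float64(0.26))
w4 (446.8, -147.2, 30.6) (array([ 446.49, -147.09,   28.21]), np.float64(0.28))
w5 (444.5, -147.8, -2.5) (array([ 447.04, -147.7 ,   27.96]), np.float64(0.3))
```

The flat top measures r=28.1 in the table views and 27.3 in the held view. That means the lid hangs a few mm lower than I assumed, which puts it 2.3 mm off the TCP in y. The ring is consistent at (640.3,-12.2), so the target TCP is (639.8,-14.5).

```bash
python3 -m handwheel '[[[16,2.3,0,0,0,0,1],[25,0,0,0,0,0,1],[25,0,0,0,0,0,1],[10,0,10,0,0,0,1],[0,0,10,0,0,0,1],[0,0,5,0,0,0,1],[0,0,0,0,0,0,1],[0,0,0,0,0,0,1],[0,0,0,0,0,0,1]]]' 60
python3 look.py 9 310 130 400 240 300 170 400 290
cat > cols.py <<'E'
from h import *
from scipy.optimize import least_squares
for n in("scene","side"):
    im=grab_frame(n);h=cv2.cvtColor(im,cv2.COLOR_BGR2HSV);H,S,V=[h[...,i].astype(int) for i in range(3)]
    print(n)
E
```

```text
t: 5.95
eef_pos: [641.1, -15.3, 146.9]
orientation: [0.0, 0.708, 0.707, -0.0]
wrist_force: [-0.5, 0.5, -1.3]
gripper_width: 27.5
[641.1 -15.3 146.9] [-0.5  0.5 -1.3] 27.5
```

View pics/s9.png

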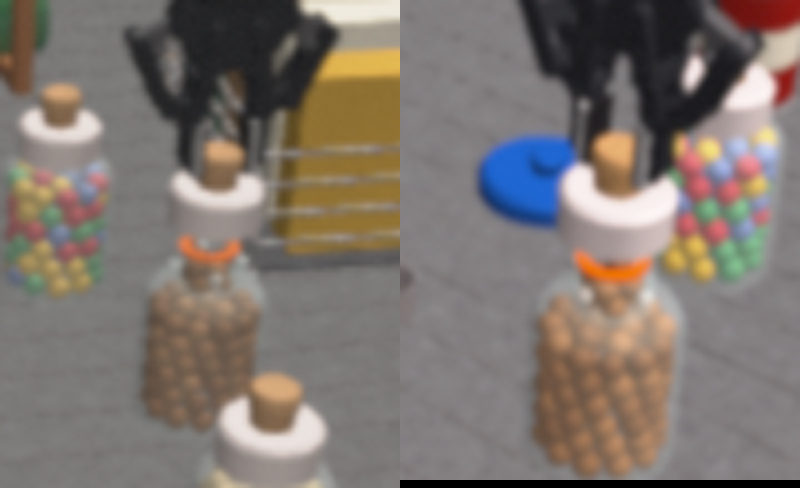

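View pics/w9.png

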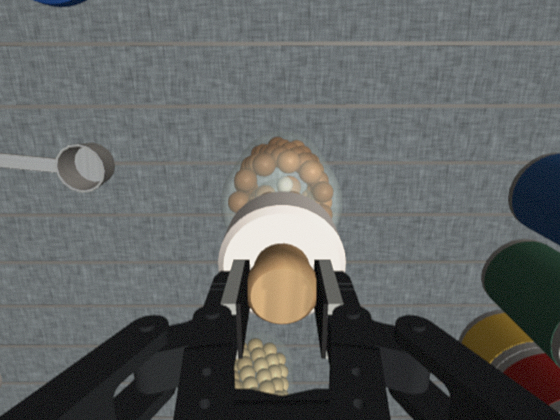

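Run:
```python
from h import *
def proj(n,p):
    c=get_calibration(n); q=np.array(c['extrinsics'])@np.r_[p,1]
    return np.array([c['cx']+c['fx']*q[0]/-q[2],c['cy']-c['fy']*q[1]/-q[2]])
for n,ax in(("scene",(300,170,.25)),("side",(310,130,.225))):
    for z in (133,140,149,160,165,175): print(n,z,proj(n,[640.3,-12.2,z]).round(1))
    b=proj(n,[640.3,-12.2,160]);print(n,"d/dx",(proj(n,[650.3,-12.2,160])-b)/10,"d/dy",(proj(n,[640.3,-2.2,160])-b)/10)
    im=grab_frame(n);h=cv2.cvtColor(im,cv2.COLOR_BGR2HSV);H,S,V=[h[...,i].astype(int) for i in range(3)]
    x0,y0=ax[:2];x1,y1=x0+90,y0+110
    m=(H>=3)&(H<=16)&(S>170)&(V>170)
    m[:y0]=0;m[y1:]=0;m[:,:x0]=0;m[:,x1:]=0
    for b in blobs(m,8): print(" ring",b)
    m2=(S<45)&(V>130)
    for r in range(y0+5,y0+75,2):
        u=np.where(m2[r,330:385])[0]+330
        if len(u)>8: print("  row",r,u[0],u[-1],(u[0]+u[-1])/2,len(u))
```

```text
scene 133 [353.7 233.6]
scene 140 [353.9 230.9]
scene 149 [354.2 227.4]
scene 160 [354.6 223.1]
scene 165 [354.8 221.1]
scene 175 [355.1 217.1]
scene d/dx [0.40167396 0.1840039 ] d/dy [ 0.27834236 -0.20558812]
 ring ([352.3, 237.5], [345, 234, 17, 7, 56])
  row 191 330 384 357.0 10
  row 193 330 384 357.0 10
  row 195 332 384 358.0 10
  row 197 334 384 359.0 12
  row 199 330 384 357.0 10
  row 201 330 384 357.0 18
  row 203 373 384 378.5 12
  row 215 340 368 354.0 14
  row 217 340 370 355.0 20
  row 219 340 377 358.5 26
  row 221 340 379 359.5 31
  row 223 342 380 361.0 29
  row 225 342 367 354.5 26
  row 227 342 367 354.5 26
  row 229 332 383 357.5 34
  row 231 333 365 349.0 33
  row 233 330 364 347.0 24
  row 235 330 364 347.0 12
  row 237 330 364 347.0 16
  row 239 330 379 354.5 27
  row 241 332 384 358.0 38
  row 243 330 384 357.0 44
side 133 [357.  184.5]
side 140 [357.2 182.4]
side 149 [357.5 179.6]
side 160 [357.8 176.3]
side 165 [358.  174.7]
side 175 [358.3 171.6]
side d/dx [ 0.33464653 -0.02980224] d/dy [-0.10675273 -0.16046717]
  row 169 333 368 350.5 13
  row 171 330 371 350.5 20
  row 173 331 370 350.5 25
  row 175 350 370 360.0 21
  row 177 333 371 352.0 21
  row 179 351 367 359.0 17
  row 181 351 367 359.0 17
  row 183 333 364 348.5 11
  row 191 344 367 355.5 13
  row 193 343 368 355.5 18
  row 195 344 369 356.5 16
```

Run:
```python
from h import *
cv2.imwrite("pics/sc10.png",grab_frame("scene"));cv2.imwrite("pics/sd10.png",grab_frame("side"))
for f,rows,c0,c1 in(("sc10",range(212,238,1),332,378),("sd10",range(166,188,1),342,380)):
    g=cv2.imread(f"pics/{f}.png")
    print(f)
    for r in rows:
        print(r,' '.join(f"{int(v[0]):3d}" for v in g[r,c0:c1]))
for f,rows,c0,c1 in(("scene0",range(228,244),340,366),("side0",range(180,194),346,368)):
    g=cv2.imread(f"pics/{f}.png").astype(int); print(f,"R-B")
    for r in rows: print(r,' '.join(f"{v[2]-v[0]:3d}" for v in g[r,c0:c1]))
```

```text
sc10
212 186 154 137 138 145 152 159 170 187 202 217 227 230 227 219 185 126  75  62  65  69  74  77  81  84  81  82  98 113 110  78  44  41  53  63  75  87  90  89  93  99 107 117 133 148 161
213 197 176 158 148 147 152 163 177 190 203 222 233 237 236 232 209 144  82  62  63  66  68  72  76  78  76  80  98 112 106  74  46  58  87 109 112 110 104  93  89  91  98 112 130 142 150
214 206 197 187 179 176 180 185 189 190 204 227 236 238 238 235 216 151  86  60  61  64  66  68  72  73  72  80 100 112 105  81  70 100 142 166 159 136 116 101  90  89  96 108 121 129 136
215 209 207 204 202 200 202 202 195 187 207 229 237 238 238 235 219 159  93  63  60  62  65  67  71  72  71  82 101 116 120 114 123 156 194 214 202 166 128 106  93  91  99 108 116 121 127
216 210 210 209 209 209 209 205 194 187 209 230 237 238 238 236 223 172 110  73  63  64  67  70  72  72  75  85 106 130 149 165 184 208 226 232 226 197 152 117  96  92  99 107 113 116 122
217 210 210 210 209 210 208 203 190 182 204 228 236 238 238 237 228 197 148 106  83  75  74  76  77  79  84  98 123 156 186 212 225 232 236 237 235 222 184
[... 9566 characters left out ...]
 101  77  53  39  46  69 101 137 144 108  42   8   2   2
187   3   4   3   7  21  60 105 129 134 131 116 106 116 132 141 138 108  57  18   4   3   2
188   3   3   4   4   7  22  54  86 107 116 118 121 126 126 118  93  53  19   7   4   3   3
189   2   3   2   2   5  13  34  51  61  68  74  80  85  84  73  47  20   6   3   3   2   3
190   1   2   1   2   4  15  29  36  40  43  44  49  54  57  49  28   9   1   0   2   3   3
191   0   0   0   1   6  17  28  30  33  33  32  30  32  37  36  21   5   1   1   1   2   2
192   2   3   5   6   9  18  27  31  35  37  30  22  19  24  30  23   7   0   1   1   2   2
193   4  14  21  20  19  20  26  34  41  43  33  20  15  20  30  29  13   3   1   2   2   3
```

Run:
```python
from h import *
P=[]
for i in range(8):
    P.append(status.read_state()['eef_pos']); g=grab_frame("scene")
print(np.mean(P,0).round(2),np.std(P,0).round(2))
for r in range(213,225): print(r,' '.join(f"{int(v[2]):3d}" for v in g[r,334:346]))
from meas import run
s=status.read_state();s['eef_pos']=np.mean(P,0);w=grab_frame("wrist");run(w,s,s['eef_pos'][2]+2,ring=False)
print(status.read_state()['t'])
```

```text
[641.1  -14.13 147.01] [0.05 0.1  0.08]
213  23  24  23  24  31  56 103 166 221 240 246 247
214  27  27  24  28  40  77 135 200 237 246 248 248
215  28  30  29  31  49  96 157 217 241 247 248 248
216  30  30  30  35  54 106 167 219 241 247 248 248
217  30  33  30  34  57 109 166 215 239 246 248 248
218  31  30  31  34  56 104 156 201 231 244 247 248
219  30  30  31  35  53  94 143 184 220 237 244 247
220  31  32  32  35  50  84 127 166 200 224 237 244
221  31  31  33  36  49  79 116 148 178 204 223 235
222  28  31  30  35  50  79 109 132 156 178 202 221
223  25  26  26  31  49  79 107 124 139 155 176 196
224  25  25  25  29  48  79 107 122 132 140 154 169
lidtop (array([641.66, -11.6 ,  27.99]), np.float64(0.39))
knob ([282.5, 286.5], [248, 244, 69, 80, 4206])
6.75
```

Both views now agree within about 1 mm: shift x by -1.2 mm and y by +0.3 mm, then descend while watching the force.

```bash
python3 -m handwheel '[[[0.3,-1.2,3,0,0,0,1],[0,0,4,0,0,0,1],[0,0,4,0,0,0,1],[0,0,2,0,0,0,1],[0,0,1,0,0,0,1],[0,0,1,0,0,0,1]]]' 80
python3 -m handwheel '[[[0,0,2,0,0,0,1],[0,0,2,0,0,0,1],[0,0,1,0,0,0,1],[0,0,0,0,0,0,1]]]'
python3 look.py 11 310 130 400 240 300 170 400 290
```

```text
t: 7.25
eef_pos: [639.7, -13.8, 131.6]
orientation: [-0.0, 0.707, 0.707, -0.0]
wrist_force: [0.6, 0.2, -0.5]
gripper_width: 26.8
t: 7.58
eef_pos: [639.7, -13.8, 126.6]
orientation: [-0.0, 0.707, 0.707, -0.0]
wrist_force: [-0.2, 0.1, -0.5]
gripper_width: 27.3
[639.7 -13.8 126.6] [-0.2  0.1 -0.5] 27.3
```

View pics/s11.png

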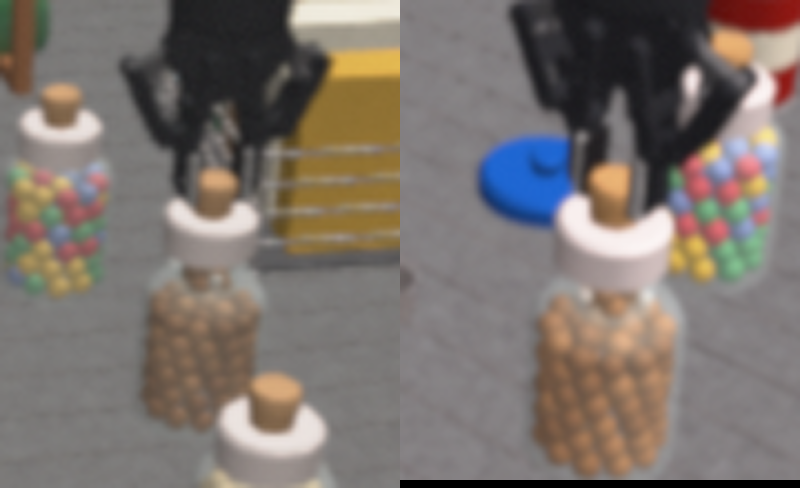

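The lid is over the ring, which is now hidden, and there is no side force. Continuing in small steps.

```bash
for i in 1; do python3 -m handwheel '[[[0,0,1,0,0,0,1],[0,0,1,0,0,0,1],[0,0,1,0,0,0,1],[0,0,0,0,0,0,1]]]' | grep -E "eef|force"; python3 -m handwheel '[[[0,0,1,0,0,0,1],[0,0,1,0,0,0,1],[0,0,0,0,0,0,1]]]'| grep -E "eef|force"; python3 -m handwheel '[[[0,0,1,0,0,0,1],[0,0,1,0,0,0,1],[0,0,0,0,0,0,1]]]'| grep -E "eef|force"; done
```

```text
eef_pos: [639.7, -13.8, 123.6]
wrist_force: [0.3, -0.4, -1.0]
eef_pos: [639.7, -13.8, 121.7]
wrist_force: [-0.6, 0.5, -0.1]
eef_pos: [639.7, -13.8, 119.7]
wrist_force: [-0.1, 0.6, 0.2]
```

```bash
python3 -m handwheel '[[[0,0,1,0,0,0,1],[0,0,1,0,0,0,1],[0,0,0,0,0,0,1]]]'| grep -E "eef|force"; python3 -m handwheel '[[[0,0,1,0,0,0,1],[0,0,0,0,0,0,1]]]'| grep -E "eef|force"; python3 -m handwheel '[[[0,0,1,0,0,0,1],[0,0,0,0,0,0,1]]]'| grep -E "eef|force"; python3 -m handwheel '[[[0,0,1,0,0,0,1],[0,0,0,0,0,0,1]]]'| grep -E "eef|force"
```

```text
eef_pos: [639.7, -13.8, 117.7]
wrist_force: [0.5, -0.2, -0.9]
eef_pos: [639.8, -13.8, 116.7]
wrist_force: [-0.5, 0.2, -0.3]
eef_pos: [640.1, -13.7, 116.0]
wrist_force: [0.4, -0.6, -0.6]
eef_pos: [640.5, -13.7, 115.4]
wrist_force: [0.0, 0.5, 2.2]
```

```bash
python3 -m handwheel '[[[0,0,1,0,0,0,1],[0,0,0,0,0,0,1]]]' 100| grep -E "eef|force|width|orient"; python3 -m handwheel '[[[0,0,1,0,0,0,1],[0,0,0,0,0,0,1]]]'| grep -E "eef|force|orient"; python3 look.py 12 310 130 400 240 300 170 400 290
```

```text
eef_pos: [640.7, -13.7, 115.0]
orientation: [0.001, 0.707, 0.707, 0.001]
wrist_force: [0.7, 0.2, 4.1]
gripper_width: 26.3
eef_pos: [640.8, -13.8, 114.4]
orientation: [0.001, 0.707, 0.707, 0.001]
wrist_force: [0.7, 1.8, 6.7]
[640.8 -13.8 114.4] [0.7 1.8 6.7] 26.5
```

View pics/s12.png

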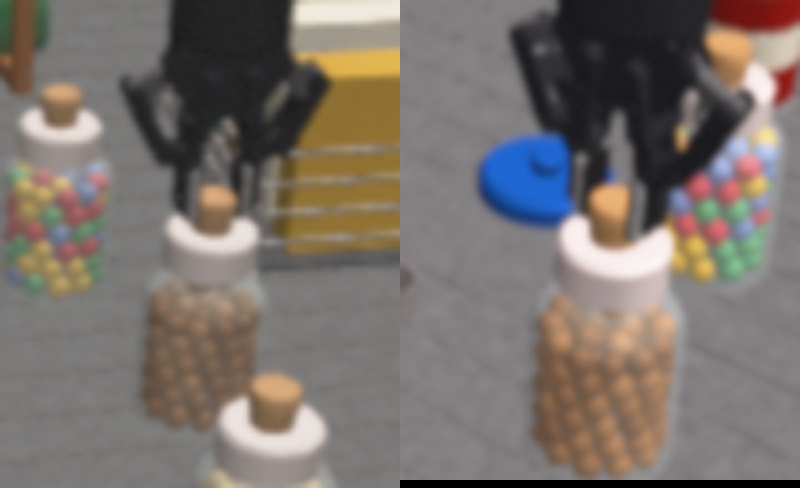

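View pics/w12.png

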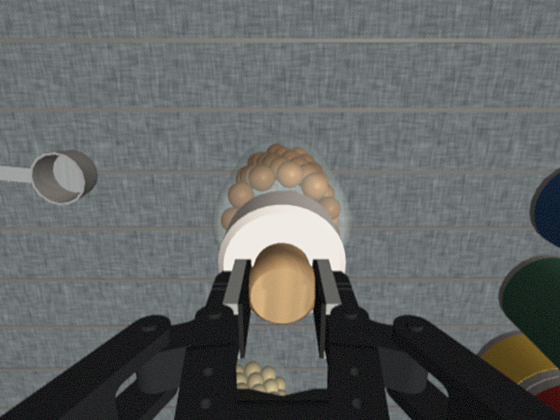

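The lid is level on the lugs and the force is rising, as it should before the click. I'll keep pressing.

```bash
for k in 1; do 
python3 -m handwheel '[[[0,0,1,0,0,0,1],[0,0,0,0,0,0,1]]]'| grep -E "eef|force"
python3 -m handwheel '[[[0,0,1,0,0,0,1],[0,0,0,0,0,0,1]]]'| grep -E "eef|force"
python3 -m handwheel '[[[0,0,1,0,0,0,1],[0,0,0,0,0,0,1]]]'| grep -E "eef|force"; done
```

```text
eef_pos: [640.9, -13.8, 113.8]
wrist_force: [-0.1, 0.6, 8.3]
eef_pos: [640.9, -13.8, 112.9]
wrist_force: [-0.6, 0.9, 8.3]
eef_pos: [640.8, -13.7, 111.5]
wrist_force: [-0.3, 2.6, 6.3]
```

```bash
python3 -m handwheel '[[[0,0,1,0,0,0,1],[0,0,0,0,0,0,1]]]'| grep -E "eef|force|width"
python3 -m handwheel '[[[0,0,1,0,0,0,1],[0,0,0,0,0,0,1]]]'| grep -E "eef|force"
python3 -m handwheel '[[[0,0,1,0,0,0,1],[0,0,0,0,0,0,1]]]'| grep -E "eef|force"
python3 -m handwheel '[[[0,0,1,0,0,0,1],[0,0,0,0,0,0,1]]]'| grep -E "eef|force"
```

```text
eef_pos: [640.4, -13.6, 109.3]
wrist_force: [1.0, 1.0, -1.0]
gripper_width: 26.3
eef_pos: [638.7, -13.7, 106.4]
wrist_force: [0.9, -0.2, -5.3]
eef_pos: [639.3, -13.8, 105.9]
wrist_force: [1.5, 1.4, -3.0]
eef_pos: [639.7, -13.7, 105.5]
wrist_force: [1.2, 0.4, -3.2]
```

The click happened: the force fell from +8 to -5 N and the lid dropped. Now I'll press into the seal.

```bash
python3 -m handwheel '[[[0,0,1,0,0,0,1],[0,0,1,0,0,0,1],[0,0,0,0,0,0,1]]]' 120| grep -E "eef|force|width"
python3 -m handwheel '[[[0,0,1,0,0,0,1],[0,0,0,0,0,0,1]]]'| grep -E "eef|force|width"
python3 -m handwheel '[[[0,0,1,0,0,0,1],[0,0,0,0,0,0,1],[0,0,0,0,0,0,1]]]'| grep -E "eef|force"
```

```text
eef_pos: [639.9, -13.8, 104.7]
wrist_force: [-2.6, 1.8, 3.8]
gripper_width: 25.6
eef_pos: [640.0, -13.8, 104.1]
wrist_force: [-1.8, 1.1, 6.2]
gripper_width: 25.9
eef_pos: [640.0, -13.8, 103.7]
wrist_force: [-1.3, 2.3, 8.6]
```

```bash
python3 -m handwheel '[[[0,0,1,0,0,0,1],[0,0,0,0,0,0,1],[0,0,0,0,0,0,1]]]'| grep -E "eef|force|width"
python3 -m handwheel '[[[0,0,0.7,0,0,0,1],[0,0,0,0,0,0,1],[0,0,0,0,0,0,1]]]'| grep -E "eef|force|width"
python3 look.py 13 310 130 400 240 300 170 400 290
```

```text
eef_pos: [640.1, -13.8, 103.2]
wrist_force: [-3.5, 2.2, 10.5]
gripper_width: 25.6
eef_pos: [640.1, -13.8, 102.8]
wrist_force: [-4.0, 1.6, 12.9]
gripper_width: 25.9
[640.1 -13.8 102.8] [-4.   1.6 12.9] 25.9
```

View pics/s13.png

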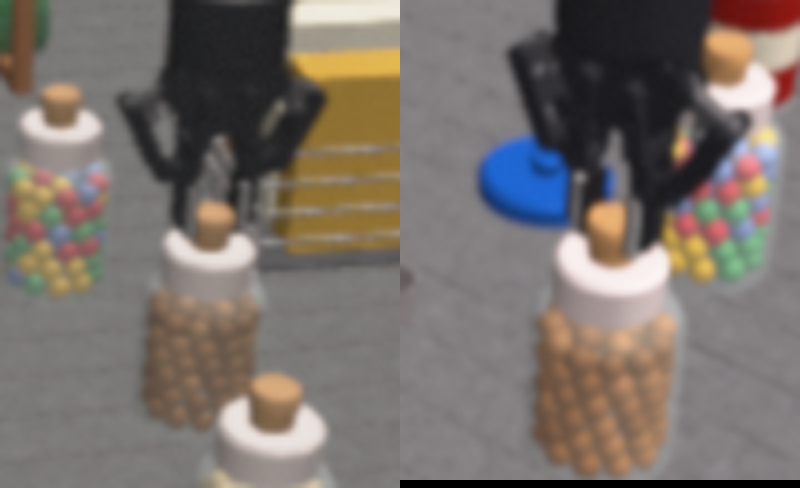

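View pics/w13.png

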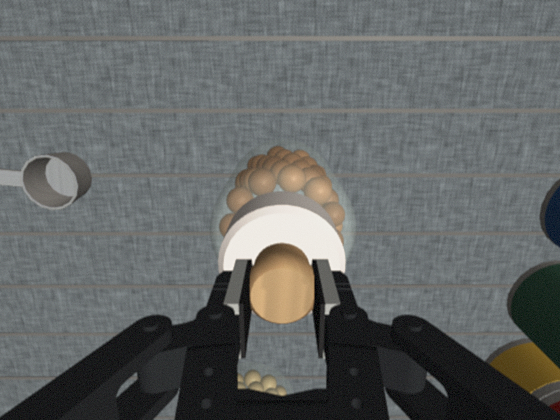

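```bash
python3 -m handwheel '[[[0,0,0,0,0,0,1],[0,0,0,0,0,0,1],[0,0,0,0,0,0,1],[0,0,0,0,0,0,1],[0,0,0,0,0,0,1],[0,0,0,0,0,0,1]]]'
python3 - <<'E'
from h import *
F=[]
for i in range(6): F.append(status.read_state()['wrist_force']); g=grab_frame("scene")
print(np.mean(F,0).round(1)); cv2.imwrite("pics/final.png",g)
h=cv2.cvtColor(g,cv2.COLOR_BGR2HSV)[170:290,300:400]
m=(h[...,0]>=3)&(h[...,0]<=16)&(h[...,1]>205)&(h[...,2]>170);print("orange px visible",m.sum())
E
```

```text
t: 12.78
eef_pos: [640.1, -13.8, 102.9]
orientation: [0.001, 0.707, 0.707, 0.001]
wrist_force: [-4.5, 0.7, 12.4]
gripper_width: 25.9
[-4.4  1.4 12.9]
orange px visible 0
```

View pics/final.png

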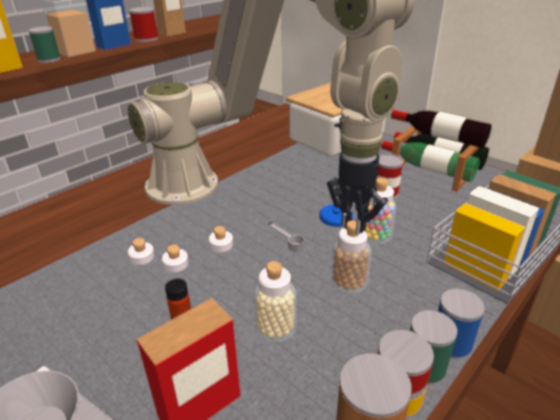

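The final view shows the lid on the open jar at (352,240), and everything else where it was. The push is steady at about 12.9 N.

```bash
python3 -c "
from cell import robot,status
print(robot.finish_job());print(status.read_state()['t'])"
```

```text
the job is handed in; nothing more can be done
None
the job is handed in; nothing more can be done
```

I gripped the farthest loose lid (467 mm from the base) by its knob, set it on the open jar and pressed it down until it clicked. I handed the job in at about 13 s, still gripping and pushing.

**Click and push:** the wrist force rose to about 8 N (you gave 10 to 13 N), then swung to -5 N as the lid dropped. After that it rose to a steady 12.9 N on the seal. From that force and about 3.5 mm of further travel, the seal should be squeezed roughly 2.5 mm; I could not measure it directly.

**Last pictures:** the lid sits level on the neck with no orange showing. The jar, the other lids and the other objects looked to be where they started, judged by eye.

**What disagreed:**
- **Fingertip position:** the fingertips were about 45 mm behind the reported TCP. All three cameras agreed on this, so I took heights from the pictures and the force instead.
- **Lid centring:** the wrist and fixed cameras differed by about 2 mm on where the held lid sat over the neck. I used a middle value, and it went on without catching.
- **Side force:** about 4 N of sideways force remained in x at the end.

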